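Draw the case bolt home with the reaching hook

TASK

The bolt that locks the low sample case sits under the wire rack where a hand will not fit: take the hooked rod from its mat, hook it behind the bolt's upright knob and draw the bolt all the way towards you until it is pulled up firm against its stop, slowly and steadily and without forcing it. Touch the case, rack and bolt only with the rod, then lay the rod gently back on its mat and let go. Leave the pen pot, the tape roll and the jar where they are.

Things in the scene. Friction and masses are not known exactly. Their poses are not given: they have to be found in the camera images.
- rod: Reaching rod, 0.2 kg: wooden handle 160 x 22 x 30 mm high, then a straight 8 mm round shank bent at its end into a flat hook. It lies on a grey mat, hook plane level. Origin: underside of the handle at the balance point (grip there, across the 22 mm), 110 mm from the handle's rear end, 50 mm from its front end; x along the rod to the hook, z up.
- hook (a point): Outer corner of the hook on the bar's axis: 310 mm ahead of the rod's origin, 15 mm above the handle's underside. From here the 8 mm bar runs 36 mm to the rod's +y (left, seen from the handle), then a lip goes 16 mm back towards the handle and 7 mm further to +y. Clear pocket between shank and lip: about 30 mm.
- case: Low wooden case fixed beyond the mat, 280 mm deep (x), 300 mm wide (y), deck 45 mm high. Origin: middle of its front face's lower edge; x points away from the robot, z up. Over the deck's rear half stands a fixed wire rack: x = 144 to 276, y = -140 to +140 mm, 6 mm legs at its corners, wires 35 mm apart, underside 167, top 173 mm above the desk, front open between the legs.
- keeper (a point): Steel loop that the bolt's tongue enters, at the case's x = 22, y = 0, 64 mm above the desk (top 65). Two like guides, 38 mm wide, hold the bolt at x = 110 and 242 mm. Its upright knob is at y = 0, x = 210 mm minus the travel, all of these up to 12 mm fore or aft (screwed on by eye): a 14 mm round stem from 57 to 119 mm above the desk with a 20 mm head up to 125 mm.
- bolt (a joint): Travel of the bolt, m: 0 = open (far), 0.060 = home at a hard stop (meet it slowly: at 30 mm/s the knock can reach 18 N), tongue through the keeper. Grows as it is pulled towards the robot (case's -x). Starts at 0 to 0.018. Drags with 3 N, stays where left. Drawing it up firm takes a steady pull of about 14 N (10 N at the least, for a quarter second); more than 18 N on bolt, rack or case does damage.
- mat: Grey fixed desk mat 480 x 160 x 4 mm lying across the desk in front of the case, on which the rod lies at the start. Origin: centre of its underside; x along its length, z up; top 4 mm above the desk.
- pen_pot: Bystander: dark round pen pot with pens, 80 mm across, 165 mm high with the pens; origin centre of underside.
- tape_roll: Bystander: roll of tape lying flat, 84 mm across, 24 mm high; origin centre of underside.
- tin: Bystander: small jar, 44 mm across, 55 mm high, on the front part of the case's deck, left of the bolt (case's +y), about 100 mm from it; origin centre of underside.

How it is judged:
By the outcome, as a careful person would: the job done as asked, in the order asked, and still so for the second after the job is handed in, with the robot touching nothing.
It also fails if it takes over 70 s, if anything falls off the work surface, if the arm or the gripper's body presses on something with over 40 N, if the wrist force passes 120 N, or if a joint passes its speed limit or range.

ROBOT

A 7-joint arm with a two-finger parallel gripper is mounted at the origin on the work surface. World frame = base frame: x ahead of the robot, y to its left, z up, the work surface at z = 0. Lengths are in m, angles in rad, forces in N, time in s.
With the tool pointing down it reaches from about 0.4 to 0.75 m from the base axis. Payload 19.5 kg.
Tool frame: the origin (TCP) lies where the fingers leave the gripper's body, on its centre line; the fingertips stand 73 mm ahead of it and the grasp point (between the pads) lies 54 mm ahead of it; z points along the fingers, y is the direction in which the jaws open and shut (so a half turn about z gives the same grasp; the last joint's range is limited). The gripper opens to 85 mm and grips with 20 to 120 N. Pads are 22 mm wide; open, the fingers measure 114 mm over their backs; the gripper's body (76 mm by 85 mm) begins 54 mm behind the grasp point. The pads swing forward as they close: fully open they stand 13 mm farther back than shut.
Start: joints at [1.285, 0.707, -0.028, 1.485, 0.022, 0.951, -0.075], TCP at [0.139, -0.558, 0.304] pointing down, gripper open.
Joint ranges: [-2.71, 2.71], [-0.32, 2.16], [-1.57, 1.52], [0, 2.45], [-1.46, 4.6], [0, 2.02], [-2.83, 2.83]. Speed limits (rad/s): [1.89, 1.89, 2.57, 2.57, 3.01, 3.01, 3.01].

INTERFACE

Orientations are given as a unit quaternion [x, y, z, w].
In Python, from bench import env, optics gives the robot as it stands.
- The arm moves only by the shell command python3 -m jog 'ROWS'. ROWS is text: rows parted by semicolons, each of 7 numbers parted by spaces: the finger opening in cm, from 0 to 8.54, then the shift along the tool's x, y, z in cm, then the turn, a rotation vector about the tool's x, y, z in rad. In form: grip x y z wx wy wz; .... A call has 1 to 12 rows; each row shifts and turns the pose as measured when the row begins, along the tool's axes as they then stand; what a row does not reach is not made up. A row lasts 1/12 s, in which the tool goes at most 41.7 mm and 7.16 degrees, less where a joint would pass 70% of its speed; a pose out of reach is approached as far as the arm can. A call is refused whole if a number of a shift passes 4.17 or a number of a turn 0.125, either way. A call with a gripper value outside its range is refused whole. The fingers move at their own pace and stop on an object; the grip force is fixed at half the most. Time passes only in rows, so rows that do not move let the fingers close. It gives the time, the measured TCP pose, the force and the opening at its end, in the units of the state.
- env.read_state(): the state, without advancing time (a new reading comes with each control period).
- optics.get_image(name): name is "scene" or "top"; returns the picture (480x640x3 uint8, red, green, blue); there is no depth.
- optics.camera_info(name): a dict with "fx", "fy", "cx", "cy" (pixels), "cam_to_world" (4x4, takes a point from camera to world coordinates). Camera axes: x right, y down, z forward; pixel columns grow to the right and rows downward; lengths in m; the calibration is good to about 2 mm. A picture is of the moment at which its call begins. camera_info takes no time and is no camera call.
- env.sign_off(): hands the job in, once; it reports no verdict.
The state is a dict: "clock": time; "joint_pos": joint angles; "joint_vel": joint speeds; "tau": joint torques, N m; "position": TCP position; "eef_rot": TCP orientation; "wrist_force": force on the tool from outside, world axes, zero at the start; "ft_torque": the same for the moment, N m; "gripper_width": opening from 0.0 (shut) to 1.0 (fully open).
Only numpy, scipy, OpenCV 4.12 (cv2) and the standard library are available. Lean on these libraries where they do the work, as an engineer would, in place of code of your own. Each camera call takes 0.05 s, during which the arm holds its last target. There are 200 camera calls.

## Working session

There is one attempt and no reset: what is moved stays moved. The work goes in short steps, Python scripts to look and compute and a shell command to move; the robot and the scene stay as the last step left them, time stands still between calls to the robot, and variables do not carry over. Pictures are saved under pics/ and viewed, about 8 in all and at most 12, crops included, and the job is handed in when it is done.

```bash
ls; mkdir -p pics; python3 - <<'E'
from bench import env, optics
import cv2
s=env.read_state(); print({k:s[k] for k in s})
for n in("scene","top"):
    cv2.imwrite(f"pics/{n}0.png",optics.get_image(n)[:,:,::-1]); print(n,optics.camera_info(n))
E
```

```text
pics
{'clock': 0.0, 'joint_pos': array([ 1.28533158,  0.70704914, -0.02761537,  1.48500401,  0.02203976,
        0.95088222, -0.07552812]), 'joint_vel': array([ 6.01276966e-04, -4.25509784e-04, -5.05216089e-04, -6.08182896e-05,
        1.66023338e-03,  3.97199553e-04, -1.13527868e-03]), 'tau': array([ 1.74224406e-04, -8.83222818e+01,  1.23524319e+00, -2.36171007e+01,
        1.69379072e-02,  6.32822514e-03,  6.83082885e-05]), 'position': array([ 0.13873019, -0.55782541,  0.30345719]), 'eef_rot': array([ 9.92581768e-01,  1.21577814e-01, -9.58047381e-05, -5.10767257e-04]), 'wrist_force': array([-0.60628111,  0.60768698,  0.64933206]), 'ft_torque': array([-0.03051753, -0.054495  ,  0.0152104 ]), 'gripper_width': 1.0015006047035258}
scene {'fx': 583.4858995641462, 'fy': 583.4858995641462, 'cx': 321.5802927690986, 'cy': 230.92938523678612, 'cam_to_world': array([[ 0.64646469,  0.58418757, -0.49072222,  1.19407733],
       [ 0.76280834, -0.48278638,  0.43016364, -0.50239993],
       [ 0.01438224, -0.6524126 , -0.75772749,  0.95562082],
       [ 0.        ,  0.        ,  0.        ,  1.        ]])}
top {'fx': 562.7003021863803, 'fy': 562.7003021863803, 'cx': 312.52046541982867, 'cy': 222.4109622832613, 'cam_to_world': array([[-0.02215836, -0.9979805 ,  0.05953096,  0.56246153],
       [-0.99969167,  0.02278507,  0.00986936,  0.0041994 ],
       [-0.01120585, -0.05929392, -0.99817767,  1.18265893],
       [ 0.        ,  0.        ,  0.        ,  1.        ]])}
```

View pics/top0.png

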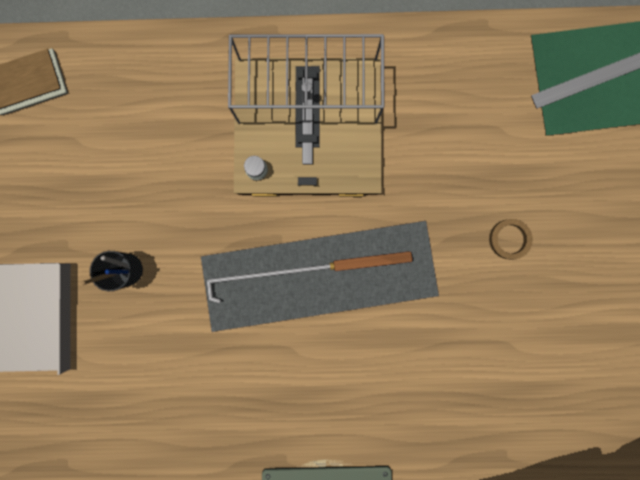

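View pics/scene0.png

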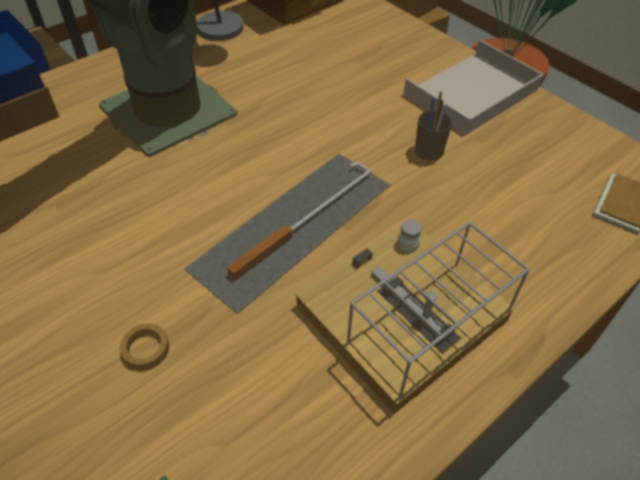

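Top view: rod on the mat at (412,257)→hook (212,290), hook pointing to world +y; case spans (235–383, 125–195), rack above it, jar (255,168), pen pot (115,270), tape (510,238). The scene view shows the knob at about (430,297). I'll enlarge the knob area and measure the rod.

```bash
cat > h.py <<'E'
import numpy as np, cv2
from bench import env, optics
def ray(n,u,v):
    c=optics.camera_info(n); T=np.array(c["cam_to_world"])
    d=T[:3,:3]@np.array([(u-c["cx"])/c["fx"],(v-c["cy"])/c["fy"],1]); return T[:3,3],d/np.linalg.norm(d)
def at(n,u,v,z):
    o,d=ray(n,u,v); return o+d*(z-o[2])/d[2]
def tri(a,b):  # a=(u,v) in top, b=(u,v) in scene
    o1,d1=ray("top",*a); o2,d2=ray("scene",*b)
    t=np.linalg.lstsq(np.c_[d1,-d2],o2-o1,rcond=None)[0]
    p,q=o1+d1*t[0],o2+d2*t[1]; return (p+q)/2,np.linalg.norm(p-q)
def proj(n,P):
    c=optics.camera_info(n); T=np.array(c["cam_to_world"]); q=T[:3,:3].T@(np.array(P)-T[:3,3])
    return c["fx"]*q[0]/q[2]+c["cx"],c["fy"]*q[1]/q[2]+c["cy"]
def handle(img,n,z):
    h=cv2.cvtColor(img,cv2.COLOR_RGB2HSV); m=cv2.inRange(h,(4,165,60),(13,255,255))
    cs=cv2.findContours(m,cv2.RETR_EXTERNAL,cv2.CHAIN_APPROX_NONE)[0]
    for c in sorted(cs,key=cv2.contourArea)[::-1][:3]:
        r=cv2.minAreaRect(c); b=cv2.boxPoints(r); print(n,"area",cv2.contourArea(c),"px",np.round(r[0],1),np.round(r[1],1))
        print(np.round([at(n,*p,z)*1000 for p in b],1).tolist(), np.round(at(n,*r[0],z)*1000,1))
E
python3 - <<'E'
from h import *
t=cv2.imread("pics/top0.png");s=cv2.imread("pics/scene0.png")
handle(t[:,:,::-1],"top",.032)
a=cv2.resize(t[25:205,225:395],None,fx=3,fy=3,interpolation=cv2.INTER_CUBIC)
b=cv2.resize(s[215:415,290:535],None,fx=1.8,fy=1.8,interpolation=cv2.INTER_CUBIC)
b=cv2.resize(s[250:350,345:465],None,fx=2.3*1.0,fy=2.3,interpolation=cv2.INTER_CUBIC)
o=np.zeros((540,800,3),np.uint8);o[:,:510]=a;o[:230,515:515+276]=b
o[240:240+240,515:515+285]=cv2.resize(t[255:335,205:300],None,fx=3,fy=3,interpolation=cv2.INTER_CUBIC)
cv2.imwrite("pics/c1.png",o)
E
```

```text
(no output)
```

View pics/c1.png

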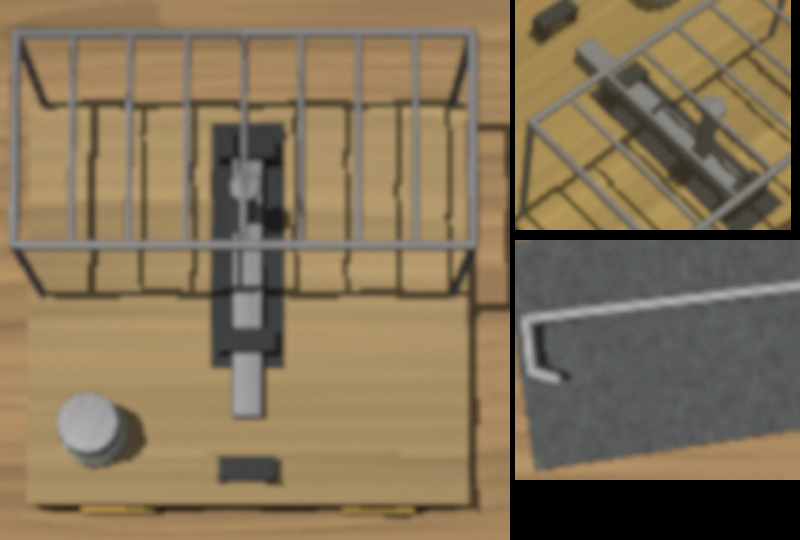

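The enlarged view shows the knob head at top px (306.7,85.7) and scene px (430.7,294.8). The keeper is at top (308,181), the deck's front corners at (233.7,192.7) and (382.3,192.7), and the hook corner at (209,281).

```bash
sed -i 's/(4,165,60),(13,255,255)/(5,150,60),(12,255,255)/' h.py; python3 - <<'E'
from h import *
t=cv2.imread("pics/top0.png")
print(cv2.cvtColor(t,cv2.COLOR_BGR2HSV)[[262,263,260,300],[370,350,400,500]])
h=cv2.cvtColor(t,cv2.COLOR_BGR2HSV)
m=np.zeros_like(h[:,:,0]); R=(slice(225,330),slice(205,435)); m[R]=cv2.inRange(h[R],(0,110,60),(20,255,255))
m[300:]=0
for c in sorted(cv2.findContours(m,0,1)[0],key=cv2.contourArea)[::-1][:3]:
    r=cv2.minAreaRect(c); print(r,np.round([at("top",*p,.034)*1000 for p in cv2.boxPoints(r)]).tolist())
p=lambda u,v,z:np.round(at("top",u,v,z)*1000,1)
print("knob tri",tri((306.7,85.7),(430.7,294.8)),p(306.7,85.7,.125))
print("keeper",p(308,181,.065),"deck",p(233.7,192.7,.045),p(382.3,192.7,.045))
print("rack front corners",p(229.8,106.3,.173),p(383,106.3,.173),"rear",p(230,36.5,.173),p(383,36.5,.173))
print("jar",p(254.7,166.3,.1),"hook",p(209.5,281.5,.019),"shank",p(333,267,.019))
print("boltfront",p(307.5,163.5,.06))
print("mat",[p(*q,.004) for q in [(202,256),(427,221),(438,295),(212,330)]])
print("pot",p(115,270,.1),"tape",p(510,238,.024))
E
```

```text
[[ 12 150 141]
 [ 13 150 141]
 [ 13 151 130]
 [ 17 111 159]]
((293.5, 239.0), (28.0, 177.0), 90.0) [[631.0, 236.0, 34.0], [622.0, -126.0, 34.0], [565.0, -124.0, 34.0], [573.0, 237.0, 34.0]]
((370.7462158203125, 260.9692687988281), (10.046812057495117, 81.61485290527344), 82.87498474121094) [[551.0, -18.0, 34.0], [568.0, -183.0, 34.0], [548.0, -185.0, 34.0], [531.0, -20.0, 34.0]]
((431.0, 236.0), (22.0, 6.0), 90.0) [[620.0, -220.0, 34.0], [620.0, -232.0, 34.0], [575.0, -230.0, 34.0], [575.0, -218.0, 34.0]]
knob tri (array([0.88705317, 0.0198398 , 0.1257981 ]), np.float64(0.0003463606277936104)) [887.4  20.  125. ]
keeper [712.2  22.4  65. ] deck [694.5 174.5  45. ] [ 687.5 -127.4   45. ]
rack front corners [838.1 160.2 173. ] [ 831.1 -118.6  173. ] rear [968.1 158.1 173. ] [ 960.6 -122.4  173. ]
jar [738.7 124.7 100. ] hook [514.6 230.9  19. ] shank [538.9 -24.5  19. ]
boltfront [748.3  22.8  60. ]
mat [array([567.5, 249. ,   4. ]), array([ 630.2, -223.9,    4. ]), array([ 475.8, -241.4,    4. ]), array([413.5, 229.8,   4. ])]
pot [543.9 397.2 100. ] tape [ 590.3 -388.7   24. ]
```

```bash
R="8.5 2.55 -1.85 0 0 0 0"; python3 -m jog '8.5 2.5 -1.8 0 0 0 0; 8.5 2.5 -1.8 0 0 0 0; 8.5 2.5 -1.8 0 0 0 0; 8.5 2.5 -1.8 0 0 0 0; 8.5 2.5 -1.8 0 0 0 0; 8.5 2.5 -1.8 0 0 0 0; 8.5 2.5 -1.8 0 0 0 0; 8.5 2.5 -1.8 0 0 0 0; 8.5 2.5 -1.8 0 0 0 0; 8.5 2.5 -1.8 0 0 0 0; 8.5 2.5 -1.8 0 0 0 0; 8.5 2.5 -1.8 0 0 0 0'
python3 - <<'E'
from h import *
from scipy.spatial.transform import Rotation as R
s=env.read_state(); r=R.from_quat(s["eef_rot"]); print(s["position"],r.as_matrix()); print(r.inv().apply(np.array([.545,-.076,.304])-s["position"])*100, s["joint_pos"])
E
```

```text
clock: 1.1
position: [0.3825, -0.2668, 0.3004]
eef_rot: [0.993, 0.116, -0.002, -0.002]
wrist_force: [1.1, 0.3, 1.2]
gripper_width: 0.995
[ 0.38253266 -0.26681153  0.30041449] [[ 0.97303297  0.23060847 -0.00515436]
 [ 0.23062692 -0.97303658  0.00332102]
 [-0.00424953 -0.0044202  -0.9999812 ]]
[ 20.20771198 -14.82160992  -0.37891668] [ 0.51758964  0.55852002  0.03870103  1.86520827 -0.03114183  0.72457311
 -0.76421949]
```

```bash
cat >> h.py <<'E'
from scipy.spatial.transform import Rotation as Rot
def need(x,y,z,yaw):  # shift (cm) and turn (rad) in tool axes to a tool-down pose with tool x at yaw
    s=env.read_state(); r=Rot.from_quat(s["eef_rot"]); g=Rot.from_euler("z",yaw)*Rot.from_euler("x",np.pi)
    print("t",round(s["clock"],2),"pos",np.round(s["position"]*1000,1),"yaw",np.round(np.arctan2(*r.as_matrix()[[1,0],0]),3),"F",np.round(s["wrist_force"],1),"M",np.round(s["ft_torque"],2),"w",round(s["gripper_width"],3))
    print("shift cm",np.round(r.inv().apply(np.array([x,y,z])-s["position"])*100,2),"turn",np.round((r.inv()*g).as_rotvec(),3),"j7",s["joint_pos"][6].round(2))
E
python3 -m jog '8.5 2.5 -1.85 0 0 0 0; 8.5 2.5 -1.85 0 0 0 0; 8.5 2.5 -1.85 0 0 0 0; 8.5 2.5 -1.85 0 0 0 0; 8.5 2.5 -1.85 0 0 0 0; 8.5 2.5 -1.85 0 0 0 0; 8.5 2.5 -1.85 0 0 0 0; 8.5 2.5 -1.85 0 0 0 0'
python3 -m jog '8.5 0 0 0.8 0 0 -0.119; 8.5 0 0 0.8 0 0 -0.119; 8.5 0 0 0.8 0 0 -0.119; 8.5 0 0 0.8 0 0 -0.119; 8.5 0 0 0.8 0 0 -0.119; 8.5 0 0 0.8 0 0 -0.119; 8.5 0 0 0.8 0 0 -0.119; 8.5 0 0 0.8 0 0 -0.119; 8.5 0 0 0.8 0 0 -0.119; 8.5 0 0 0.8 0 0 -0.119; 8.5 0 0 0 0 0 -0.119; 8.5 0 0 0 0 0 -0.119'
python3 -c "from h import *; need(.545,-.076,.083,1.666)"
```

```text
clock: 1.77
position: [0.5491, -0.0647, 0.2992]
eef_rot: [0.993, 0.116, -0.004, -0.002]
wrist_force: [0.3, -0.9, 0.4]
gripper_width: 0.994
clock: 2.77
position: [0.5512, -0.0547, 0.2117]
eef_rot: [0.648, 0.761, -0.001, -0.007]
wrist_force: [-0.4, -0.9, 0.1]
gripper_width: 0.991
t 2.77 pos [551.2 -54.7 211.7] yaw 1.73 F [-0.4 -0.9  0.1] M [-0.   -0.05  0.05] w 0.991
shift cm [-2.13 -0.83 12.86] turn [-0.01  -0.01   0.065] j7 -0.13
```

```bash
python3 -m jog '8.5 -1.1 -0.4 0 0 0 0.06; 8.5 -1.0 -0.4 0 -0.01 -0.01 0; 8.5 0 0 2 0 0 0; 8.5 0 0 2 0 0 0; 8.5 0 0 2 0 0 0; 8.5 0 0 2 0 0 0; 8.5 0 0 1.5 0 0 0; 8.5 0 0 0.5 0 0 0; 8.5 0 0 0 0 0 0'
python3 - <<'E'
from h import *
need(.545,-.076,.083,1.666)
t=optics.get_image("top");s=optics.get_image("scene")
o=np.zeros((500,800,3),np.uint8)
o[:400,:400]=cv2.resize(t[205:335,280:410],(400,400),interpolation=2);o[:400,400:]=cv2.resize(s[150:290,190:330],(400,400),interpolation=2)
cv2.imwrite("pics/c2.png",o[:400,:,::-1])
E
```

```text
clock: 3.52
position: [0.5438, -0.087, 0.1082]
eef_rot: [0.685, 0.729, -0.002, 0.004]
wrist_force: [-0.1, 0.2, -0.3]
gripper_width: 0.999
t 3.52 pos [543.8 -87.  108.2] yaw 1.632 F [-0.1  0.2 -0.3] M [ 0.03  0.02 -0.01] w 0.999
shift cm [1.11 0.17 2.52] turn [ 0.004  0.009 -0.034] j7 -0.24
```

View pics/c2.png

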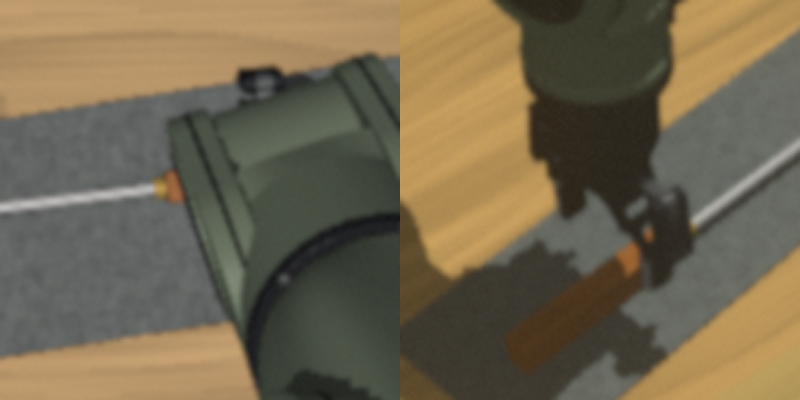

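The gripper straddles the handle, with the handle's brass ferrule end at about (155,188) in the crop. I'll make the final correction, go down and close.

```bash
python3 -m jog '8.5 0.9 0.15 0 0 0 -0.03; 8.5 0 0 0.6 0 0 0; 8.5 0 0 0.6 0 0 0; 8.5 0 0 0.6 0 0 0; 8.5 0 0 0.4 0 0 0; 8.5 0 0 0 0 0 0'
python3 -c "from h import *; need(.545,-.077,.083,1.666)"
```

```text
clock: 4.12
position: [0.5468, -0.0771, 0.0884]
eef_rot: [0.673, 0.74, 0.0, 0.007]
wrist_force: [0.0, -0.4, 1.0]
gripper_width: 0.995
t 4.12 pos [546.8 -77.1  88.4] yaw 1.665 F [ 0.  -0.4  1. ] M [-0.02  0.03 -0.05] w 0.995
shift cm [ 0.04 -0.18  0.54] turn [ 0.01   0.01  -0.001] j7 -0.24
```

```bash
python3 -m jog '8.5 0 -0.15 0.3 0.01 0.01 0; 8.5 0 0 0.3 0 0 0; 8.5 0 0 0 0 0 0; 2 0 0 0 0 0 0; 2 0 0 0 0 0 0; 2 0 0 0 0 0 0; 1 0 0 0 0 0 0; 1 0 0 0 0 0 0; 1 0 0 0 0 0 0; 1 0 0 0 0 0 0; 1 0 0 0 0 0 0; 1 0 0 0 0 0 0'
python3 -c "from h import *; need(.545,-.077,.083,1.666)"
```

```text
clock: 5.12
position: [0.5453, -0.0777, 0.082]
eef_rot: [0.673, 0.739, 0.0, -0.001]
wrist_force: [1.2, -0.5, -1.1]
gripper_width: 0.245
t 5.12 pos [545.3 -77.7  82. ] yaw 1.664 F [ 1.2 -0.5 -1.1] M [0.05 0.01 0.  ] w 0.245
shift cm [ 0.07 -0.02 -0.1 ] turn [-0.001 -0.001 -0.002] j7 -0.24
```

```bash
python3 -m jog '1 0 0 -0.4 0 0 0; 1 0 0 -0.8 0 0 0; 1 0 0 -1.5 0 0 0; 1 0 0 -1.5 0 0 0; 1 0 0 -1.5 0 0 0; 1 0 0 -1.5 0 0 0; 1 0 0 -1.5 0 0 0; 1 0 0 -1.5 0 0 0; 1 0 0 -1.5 0 0 0; 1 0 0 -1.5 0 0 0; 1 0 0 -1.0 0 0 0; 1 0 0 -0.3 0 0 0'
python3 -m jog '1 0 -1 0 0 0 0; 1 0 -1.5 0 0 0 0; 1 0 -1.5 0 0 0 0; 1 0 -1.5 0 0 0 0; 1 0 -1.5 0 0 0 0; 1 0 -1.5 0 0 0 0; 1 0 -1 0 0 0 0; 1 0 0 0 0 0 0'
python3 -c "from h import *; need(.45,-.06,.235,-.023)"
```

```text
clock: 6.12
position: [0.5437, -0.0775, 0.2396]
eef_rot: [0.673, 0.74, -0.0, -0.001]
wrist_force: [0.2, -0.7, -2.7]
gripper_width: 0.248
clock: 6.78
position: [0.4436, -0.0866, 0.2416]
eef_rot: [0.673, 0.74, -0.0, -0.001]
wrist_force: [0.1, 0.1, -1.2]
gripper_width: 0.245
t 6.78 pos [443.6 -86.6 241.6] yaw 1.666 F [ 0.1  0.1 -1.2] M [-0.01  0.    0.  ] w 0.245
shift cm [2.59 0.89 0.66] turn [-0.002  0.     1.689] j7 -0.17
```

```bash
python3 -m jog '1 0 0 0 0 0 0.04; 1 0 0 0 0 0 0.07; 1 0 0 0 0 0 0.09; 1 0 0 0 0 0 0.09; 1 0 0 0 0 0 0.09; 1 0 0 0 0 0 0.09; 1 0 0 0 0 0 0.09; 1 0 0 0 0 0 0.09; 1 0 0 0 0 0 0.09; 1 0 0 0 0 0 0.09; 1 0 0 0 0 0 0.09; 1 0 0 0 0 0 0.09'
python3 -m jog '1 0 0 0 0 0 0.09; 1 0 0 0 0 0 0.09; 1 0 0 0 0 0 0.09; 1 0 0 0 0 0 0.09; 1 0 0 0 0 0 0.09; 1 0 0 0 0 0 0.06; 1 0 0 0 0 0 0.03; 1 0 0 0 0 0 0'
python3 -c "from h import *; need(.45,-.045,.158,-.023)"
```

```text
clock: 7.78
position: [0.4486, -0.0854, 0.2422]
eef_rot: [0.953, 0.302, 0.001, -0.001]
wrist_force: [0.1, 0.8, -2.7]
gripper_width: 0.243
clock: 8.45
position: [0.4526, -0.0832, 0.2421]
eef_rot: [1.0, 0.023, 0.002, -0.003]
wrist_force: [0.7, -0.2, -1.8]
gripper_width: 0.245
t 8.45 pos [452.6 -83.2 242.1] yaw 0.046 F [ 0.7 -0.2 -1.8] M [-0.02  0.04  0.04] w 0.245
shift cm [-0.12 -3.78  8.43] turn [-0.005 -0.004  0.069] j7 -1.22
```

```bash
python3 -m jog '1 0 -0.8 0.4 -0.004 -0.004 0.035; 1 0 -1.0 0.8 0 0 0.03; 1 0 -1.0 0.8 0 0 0; 1 0 -1.0 0.8 0 0 0; 1 0 -0.8 0.8 0 0 0; 1 0 -0.4 0.8 0 0 0; 1 0 0 0.8 0 0 0; 1 0 0 0.8 0 0 0; 1 0 0 0.8 0 0 0; 1 0 0 0.8 0 0 0; 1 0 0 0.4 0 0 0; 1 0 0 0 0 0 0'
python3 - <<'E'
from h import *
need(.45,-.032,.158,-.023)
t=optics.get_image("top");s=optics.get_image("scene")
cv2.imwrite("pics/t3.png",t[:,:,::-1]);cv2.imwrite("pics/s3.png",s[:,:,::-1])
o=np.zeros((540,800,3),np.uint8)
o[:,:400]=cv2.resize(t[70:340,210:410],(400,540),interpolation=2);o[:400,400:]=cv2.resize(s[210:350,290:430],(400,400),interpolation=2)
cv2.imwrite("pics/c3.png",o[:,:,::-1])
E
```

```text
clock: 9.45
position: [0.4549, -0.0322, 0.1568]
eef_rot: [1.0, -0.003, 0.001, -0.001]
wrist_force: [-0.6, -0.2, -2.2]
gripper_width: 0.248
t 9.45 pos [454.9 -32.2 156.8] yaw -0.007 F [-0.6 -0.2 -2.2] M [ 0.01  0.01 -0.05] w 0.248
shift cm [-0.49 -0.01 -0.12] turn [-0.002 -0.002  0.016] j7 -1.31
```

View pics/c3.png

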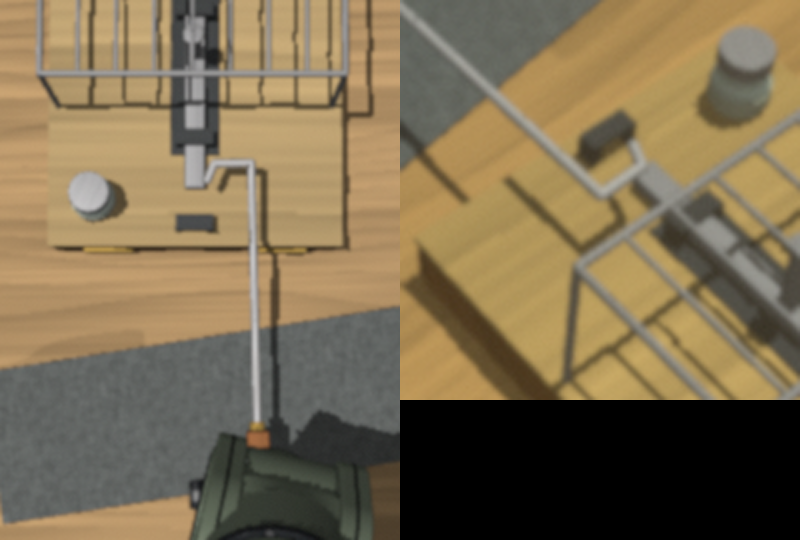

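The rod is level over the deck: hook corner at top px (336.5,151) and scene px (360.7,277.5), ferrule end at top (339,282.5).

```bash
python3 - <<'E'
from h import *
print(tri((336.5,151),(360.7,277.5)), at("top",336.5,151,.095), at("top",339,282.5,.095), at("top",316,151.5,.095))
E
```

```text
(array([ 0.76690072, -0.03336325,  0.09586913]), np.float64(0.003981630113356934)) [ 0.76574033 -0.03489433  0.095     ] [ 0.51042568 -0.03339754  0.095     ] [0.76572599 0.0050955  0.095     ]
```

```bash
python3 -m jog '1 0.3 0.2 0 -0.002 -0.002 0.016; 1 0.8 0 0 0 0 0; 1 1 0 0 0 0 0; 1 1 0 0 0 0 0; 1 1 0 0 0 0 0; 1 1 0 0 0 0 0; 1 1 0 0 0 0 0; 1 1 0 0 0 0 0; 1 0.6 0 0 0 0 0; 1 0.2 0 0 0 0 0; 1 0 0 0 0 0 0'
python3 -c "from h import *; need(.615,-.038,.157,-.023)"
```

```text
clock: 10.47
position: [0.5401, -0.0379, 0.1624]
eef_rot: [1.0, -0.016, 0.003, 0.001]
wrist_force: [-0.9, -0.4, -2.5]
gripper_width: 0.246
t 10.47 pos [540.1 -37.9 162.4] yaw -0.031 F [-0.9 -0.4 -2.5] M [ 0.04  0.02 -0.  ] w 0.246
shift cm [ 7.48 -0.23  0.58] turn [ 0.002 -0.006 -0.008] j7 -1.36
```

```bash
python3 -m jog '1 0.5 -0.1 0.3 0.002 -0.006 -0.008; 1 0.8 -0.1 0.2 0 0 0; 1 0.8 0 0 0 0 0; 1 0.8 0 0 0 0 0; 1 0.8 0 0 0 0 0; 1 0.8 0 0 0 0 0; 1 0.8 0 0 0 0 0; 1 0.8 0 0 0 0 0; 1 0.5 0 0 0 0 0; 1 0.2 0 0 0 0 0; 1 0 0 0 0 0 0'
python3 -c "from h import *; need(.615,-.038,.157,-.023)"
```

```text
clock: 11.38
position: [0.6095, -0.0371, 0.1553]
eef_rot: [1.0, -0.01, -0.004, -0.001]
wrist_force: [-0.5, 0.6, -2.4]
gripper_width: 0.25
t 11.38 pos [609.5 -37.1 155.3] yaw -0.021 F [-0.5  0.6 -2.4] M [-0.05 -0.05 -0.02] w 0.25
shift cm [ 0.55  0.08 -0.17] turn [-0.002  0.008  0.002] j7 -1.38
```

Fine adjust, then look from both cameras to check the lip is past the knob.

```bash
python3 -m jog '1 0.3 0 -0.1 -0.002 0.007 0; 1 0.25 0 0 0 0 0; 1 0 0 0 0 0 0; 1 0 0 0 0 0 0'
python3 - <<'E'
from h import *
need(.615,-.038,.157,-.023)
t=optics.get_image("top");s=optics.get_image("scene")
o=np.zeros((400,800,3),np.uint8)
o[:,:400]=cv2.resize(t[40:130,270:360],(400,400),interpolation=2);o[:400,400:]=cv2.resize(s[240:350,370:480],(400,400),interpolation=2)
cv2.imwrite("pics/c4.png",o[:,:,::-1])
E
```

```text
clock: 11.72
position: [0.6146, -0.0372, 0.1563]
eef_rot: [1.0, -0.01, -0.001, 0.0]
wrist_force: [-0.2, -1.2, -2.5]
gripper_width: 0.243
t 11.72 pos [614.6 -37.2 156.3] yaw -0.021 F [-0.2 -1.2 -2.5] M [ 0.   -0.01  0.02] w 0.243
shift cm [ 0.04  0.08 -0.07] turn [0.    0.002 0.002] j7 -1.39
```

View pics/c4.png

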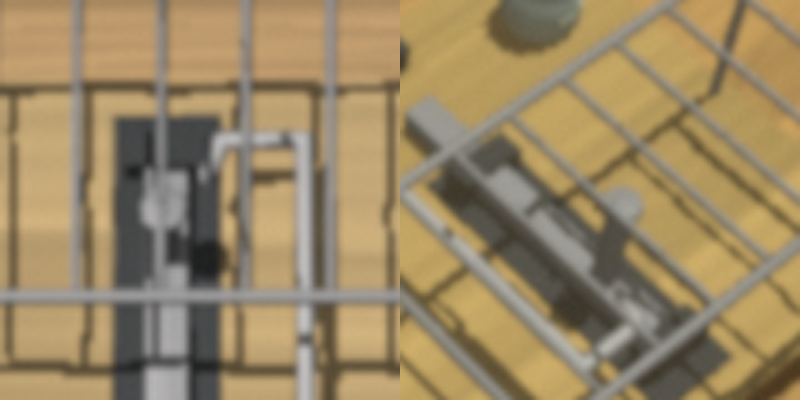

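The hook is under the rack: corner at crop (305,138), lip tip at (205,180), knob head at (163,203), so the lip looks just beyond the stem. I'll compute the clearance.

```bash
python3 - <<'E'
from h import *
f=lambda u,v:(270+u*90/400,40+v*90/400)
print("lip tip",at("top",*f(205,180),.096),"corner",at("top",*f(305,138),.096),"knob head",at("top",*f(163,203),.125),"rack front wire",at("top",*f(160,297),.173))
E
```

```text
lip tip [0.90623763 0.00167889 0.096     ] corner [ 0.92398176 -0.04294565  0.096     ] knob head [0.88747314 0.02002433 0.125     ] rack front wire [0.83363722 0.02137742 0.173     ]
```

```bash
python3 -m jog '1 0 -0.3 0 0 0.002 0; 1 0 -0.6 0 0 0 0; 1 0 -0.6 0 0 0 0; 1 0 -0.6 0 0 0 0; 1 0 -0.6 0 0 0 0; 1 0 -0.6 0 0 0 0; 1 0 -0.5 0 0 0 0; 1 0 -0.3 0 0 0 0; 1 0 0 0 0 0 0; 1 0 0 0 0 0 0'
python3 -c "from h import *; need(.61,.0065,.157,-.023)"
```

```text
clock: 12.65
position: [0.6152, 0.0099, 0.1564]
eef_rot: [1.0, -0.01, 0.0, -0.0]
wrist_force: [-0.1, 0.7, -2.7]
gripper_width: 0.242
t 12.65 pos [615.2   9.9 156.4] yaw -0.019 F [-0.1  0.7 -2.7] M [ 0.03  0.06 -0.02] w 0.242
shift cm [-0.52  0.35 -0.07] turn [-0.001 -0.     0.004] j7 -1.45
```

```bash
python3 -m jog '1 -0.2 0.15 0 0 0 0.004; 1 -0.3 0.15 0 0 0 0; 1 -0.3 0 0 0 0 0; 1 -0.3 0 0 0 0 0; 1 -0.3 0 0 0 0 0; 1 -0.2 0 0 0 0 0; 1 -0.1 0 0 0 0 0; 1 0 0 0 0 0 0'
python3 -c "from h import *; need(.60,.0065,.157,-.023)"
python3 -m jog '1 -0.1 0 0 0 0 0; 1 -0.1 0 0 0 0 0; 1 -0.1 0 0 0 0 0; 1 -0.1 0 0 0 0 0; 1 -0.1 0 0 0 0 0; 1 -0.1 0 0 0 0 0'
python3 -c "from h import *; need(.60,.0065,.157,-.023)"
```

```text
clock: 13.32
position: [0.596, 0.0053, 0.1565]
eef_rot: [1.0, -0.013, 0.0, 0.0]
wrist_force: [-0.0, -0.2, -1.9]
gripper_width: 0.243
t 13.32 pos [596.    5.3 156.5] yaw -0.026 F [-0.  -0.2 -1.9] M [ 0.02  0.03 -0.07] w 0.243
shift cm [ 0.4  -0.13 -0.05] turn [ 0.    -0.    -0.003] j7 -1.44
clock: 13.82
position: [0.5897, 0.0056, 0.1565]
eef_rot: [1.0, -0.013, 0.0, 0.0]
wrist_force: [0.2, -0.5, -2.1]
gripper_width: 0.247
t 13.82 pos [589.7   5.6 156.5] yaw -0.025 F [ 0.2 -0.5 -2.1] M [-0.04  0.03  0.03] w 0.247
shift cm [ 1.03 -0.11 -0.05] turn [ 0.    -0.001 -0.002] j7 -1.44
```

```bash
python3 -m jog '1 -0.1 0 0 0 0 0; 1 -0.1 0 0 0 0 0; 1 -0.1 0 0 0 0 0; 1 -0.1 0 0 0 0 0; 1 -0.1 0 0 0 0 0; 1 -0.1 0 0 0 0 0'
python3 -m jog '1 -0.1 0 0 0 0 0; 1 -0.1 0 0 0 0 0; 1 -0.1 0 0 0 0 0; 1 -0.1 0 0 0 0 0; 1 -0.1 0 0 0 0 0; 1 -0.1 0 0 0 0 0'
python3 -c "from h import *; need(.60,.0065,.157,-.023)"
```

```text
clock: 14.32
position: [0.5839, 0.0058, 0.1567]
eef_rot: [1.0, -0.013, 0.001, 0.0]
wrist_force: [3.1, -1.1, -3.3]
gripper_width: 0.24
clock: 14.82
position: [0.5776, 0.006, 0.1568]
eef_rot: [1.0, -0.013, 0.002, 0.0]
wrist_force: [2.9, 0.1, -3.5]
gripper_width: 0.244
t 14.82 pos [577.6   6.  156.8] yaw -0.025 F [ 2.9  0.1 -3.5] M [-0.03 -0.48 -0.07] w 0.244
shift cm [ 2.24 -0.11 -0.01] turn [ 0.    -0.004 -0.002] j7 -1.43
```

```bash
python3 -m jog '1 -0.1 0 0 0 -0.003 0; 1 -0.1 0 0 0 0 0; 1 -0.1 0 0 0 0 0; 1 -0.1 0 0 0 0 0; 1 -0.1 0 0 0 0 0; 1 -0.1 0 0 0 0 0; 1 -0.1 0 0 0 0 0; 1 -0.1 0 0 0 0 0; 1 -0.1 0 0 0 0 0; 1 -0.1 0 0 0 0 0; 1 -0.1 0 0 0 0 0; 1 -0.1 0 0 0 0 0'
python3 -m jog '1 -0.1 0 0 0 -0.002 0; 1 -0.1 0 0 0 0 0; 1 -0.1 0 0 0 0 0; 1 -0.1 0 0 0 0 0; 1 -0.1 0 0 0 0 0; 1 -0.1 0 0 0 0 0; 1 -0.08 0 0 0 0 0; 1 -0.06 0 0 0 0 0; 1 -0.05 0 0 0 0 0; 1 -0.05 0 0 0 0 0'
python3 -c "from h import *; need(.55,.0065,.157,-.023)"
```

```text
clock: 15.82
position: [0.5645, 0.0063, 0.1569]
eef_rot: [1.0, -0.013, 0.001, 0.0]
wrist_force: [3.6, -0.1, -3.0]
gripper_width: 0.245
clock: 16.65
position: [0.5553, 0.0066, 0.1571]
eef_rot: [1.0, -0.013, -0.0, 0.0]
wrist_force: [3.3, -1.2, -2.0]
gripper_width: 0.245
t 16.65 pos [555.3   6.6 157.1] yaw -0.025 F [ 3.3 -1.2 -2. ] M [ 0.05 -0.64 -0.02] w 0.245
shift cm [-0.53  0.02  0.01] turn [ 0.     0.    -0.002] j7 -1.42
```

```bash
python3 -m jog '1 -0.05 0 0 0 0 0; 1 -0.05 0 0 0 0 0; 1 -0.05 0 0 0 0 0; 1 -0.05 0 0 0 0 0; 1 -0.05 0 0 0 0 0; 1 -0.05 0 0 0 0 0; 1 -0.05 0 0 0 0 0; 1 -0.05 0 0 0 0 0; 1 -0.05 0 0 0 0 0; 1 -0.05 0 0 0 0 0; 1 -0.05 0 0 0 0 0; 1 -0.05 0 0 0 0 0'
python3 -m jog '1 -0.05 0 0 0 0 0; 1 -0.05 0 0 0 0 0; 1 -0.05 0 0 0 0 0; 1 -0.05 0 0 0 0 0; 1 -0.05 0 0 0 0 0; 1 -0.05 0 0 0 0 0'
python3 -c "from h import *; need(.55,.0065,.157,-.023)"
```

```text
clock: 17.65
position: [0.5487, 0.0067, 0.1571]
eef_rot: [1.0, -0.013, -0.0, 0.0]
wrist_force: [3.3, 0.1, -3.4]
gripper_width: 0.243
clock: 18.15
position: [0.5453, 0.0068, 0.1571]
eef_rot: [1.0, -0.013, -0.0, 0.0]
wrist_force: [3.2, -0.5, -1.9]
gripper_width: 0.242
t 18.15 pos [545.3   6.8 157.1] yaw -0.025 F [ 3.2 -0.5 -1.9] M [-0.04 -0.6  -0.  ] w 0.242
shift cm [0.47 0.02 0.01] turn [ 0.     0.    -0.002] j7 -1.42
```

```bash
cat > chk.py <<'E'
import sys
from bench import env
s=env.read_state(); print(s["position"].round(4),s["wrist_force"].round(1)); sys.exit(s["wrist_force"][0]>6.5)
E
J="python3 -m jog"
$J '1 -0.05 0 0 0 0 0; 1 -0.05 0 0 0 0 0; 1 -0.05 0 0 0 0 0' >/dev/null; python3 chk.py &&
$J '1 -0.05 0 0 0 0 0; 1 -0.05 0 0 0 0 0; 1 -0.05 0 0 0 0 0' >/dev/null && python3 chk.py &&
$J '1 -0.05 0 0 0 0 0; 1 -0.05 0 0 0 0 0; 1 -0.05 0 0 0 0 0' >/dev/null && python3 chk.py &&
$J '1 -0.05 0 0 0 0 0; 1 -0.05 0 0 0 0 0; 1 -0.05 0 0 0 0 0' >/dev/null && python3 chk.py &&
$J '1 -0.05 0 0 0 0 0; 1 -0.05 0 0 0 0 0; 1 -0.05 0 0 0 0 0' >/dev/null && python3 chk.py &&
$J '1 -0.05 0 0 0 0 0; 1 -0.05 0 0 0 0 0; 1 -0.05 0 0 0 0 0' >/dev/null && python3 chk.py &&
$J '1 -0.05 0 0 0 0 0; 1 -0.05 0 0 0 0 0; 1 -0.05 0 0 0 0 0' >/dev/null && python3 chk.py &&
$J '1 -0.05 0 0 0 0 0; 1 -0.05 0 0 0 0 0; 1 -0.05 0 0 0 0 0' >/dev/null && python3 chk.py
```

```text
[0.5437 0.0068 0.1571] [ 4.2  0.8 -2.2]False
```

```bash
sed -i 's/sys.exit(\(.*\))$/sys.exit(int(\1))/' chk.py
J="python3 -m jog"
$J '1 -0.05 0 0 0 0 0; 1 -0.05 0 0 0 0 0; 1 -0.05 0 0 0 0 0' >/dev/null; python3 chk.py &&
$J '1 -0.05 0 0 0 0 0; 1 -0.05 0 0 0 0 0; 1 -0.05 0 0 0 0 0' >/dev/null && python3 chk.py &&
$J '1 -0.05 0 0 0 0 0; 1 -0.05 0 0 0 0 0; 1 -0.05 0 0 0 0 0' >/dev/null && python3 chk.py &&
$J '1 -0.05 0 0 0 0 0; 1 -0.05 0 0 0 0 0; 1 -0.05 0 0 0 0 0' >/dev/null && python3 chk.py &&
$J '1 -0.05 0 0 0 0 0; 1 -0.05 0 0 0 0 0; 1 -0.05 0 0 0 0 0' >/dev/null && python3 chk.py &&
$J '1 -0.05 0 0 0 0 0; 1 -0.05 0 0 0 0 0; 1 -0.05 0 0 0 0 0' >/dev/null && python3 chk.py &&
$J '1 -0.05 0 0 0 0 0; 1 -0.05 0 0 0 0 0; 1 -0.05 0 0 0 0 0' >/dev/null && python3 chk.py &&
$J '1 -0.05 0 0 0 0 0; 1 -0.05 0 0 0 0 0; 1 -0.05 0 0 0 0 0' >/dev/null && python3 chk.py
```

```text
[0.542  0.0068 0.1571] [ 4.   0.3 -2.9]
[0.5404 0.0069 0.1571] [ 3.1  0.4 -2.7]
[0.5392 0.007  0.1572] [ 7.4 -0.3 -3.6]
```

The bolt has met its stop at TCP x ≈ 0.539. I'll raise the pull in small steps.

```bash
J="python3 -m jog"
$J '1 -0.05 0 0 0 0 0' >/dev/null; python3 chk.py
$J '1 -0.05 0 0 0 0 0' >/dev/null; python3 chk.py
```

```text
[0.5391 0.007  0.1573] [ 7.   0.6 -4.1]
[0.539  0.007  0.1574] [ 6.8 -0.1 -3.5]
```

```bash
J="python3 -m jog"
$J '1 -0.065 0 0 0 0 0' >/dev/null; python3 chk.py
$J '1 -0.08 0 0 0 0 0' >/dev/null; python3 chk.py
$J '1 -0.08 0 0 0 0 0' >/dev/null; python3 chk.py
```

```text
[0.5389 0.007  0.1576] [ 7.9  0.6 -4.1]
[0.5387 0.0071 0.1577] [10.2  1.4 -5.8]
[0.5386 0.0071 0.1578] [10.3  0.6 -4.7]
```

```bash
J="python3 -m jog"
$J '1 -0.095 0 0.01 0 0 0' >/dev/null; python3 chk.py
$J '1 -0.105 0 0.01 0 0 0' >/dev/null; python3 chk.py
$J '1 -0.105 0 0.01 0 0 0' >/dev/null; python3 chk.py
python3 -c "from h import *; need(.538,.007,.157,-.023)"
```

```text
[0.5385 0.0072 0.1579] [10.6  0.7 -4.3]
[0.5383 0.0073 0.158 ] [11.2  0.5 -5.5]
[0.5381 0.0073 0.1581] [ 9.5  1.2 -4.1]
t 19.82 pos [538.1   7.3 158.1] yaw -0.025 F [ 9.5  1.2 -4.1] M [ 0.14 -1.61  0.09] w 0.24
shift cm [-0.01  0.04  0.11] turn [ 0.    -0.016 -0.002] j7 -1.41
```

```bash
J="python3 -m jog"
$J '1 -0.08 0 0.02 0 -0.005 0' >/dev/null; python3 chk.py
$J '1 -0.08 0 0.02 0 -0.005 0' >/dev/null; python3 chk.py
python3 -c "from h import *; need(.538,.007,.157,-.023)"
```

```text
[0.5382 0.0074 0.1581] [10.4  1.2 -3.3]
[0.5384 0.0075 0.1582] [10.3  0.5 -2.9]
t 19.98 pos [538.4   7.5 158.2] yaw -0.025 F [10.3  0.5 -2.9] M [ 0.03 -1.86  0.02] w 0.245
shift cm [-0.04  0.05  0.12] turn [ 0.    -0.012 -0.002] j7 -1.42
```

```bash
J="python3 -m jog"
$J '1 -0.1 0 0.02 0 -0.006 0' >/dev/null; python3 chk.py
$J '1 -0.11 0 0.02 0 -0.006 0' >/dev/null; python3 chk.py
$J '1 -0.12 0 0.02 0 -0.006 0' >/dev/null; python3 chk.py
python3 -c "from h import *; need(.538,.007,.157,-.023)"
```

```text
[0.5386 0.0075 0.1583] [11.4  0.5 -2.8]
[0.5387 0.0076 0.1585] [11.8  1.4 -2.2]
[0.5388 0.0076 0.1587] [11.3  0.1 -3.2]
t 20.23 pos [538.8   7.6 158.7] yaw -0.025 F [11.3  0.1 -3.2] M [ 0.05 -2.57 -0.1 ] w 0.243
shift cm [-0.08  0.06  0.17] turn [ 0.    -0.004 -0.002] j7 -1.42
```

```bash
J="python3 -m jog"
$J '1 -0.13 0 0.03 0 -0.006 0' >/dev/null; python3 chk.py
$J '1 -0.14 0 0.03 0 -0.006 0' >/dev/null; python3 chk.py
$J '1 -0.14 0 0.03 0 -0.006 0' >/dev/null; python3 chk.py
$J '1 -0.14 0 0.03 0 -0.006 0' >/dev/null; python3 chk.py
python3 -c "from h import *; need(.538,.007,.157,-.023)"
```

```text
[0.5389 0.0076 0.1589] [10.8  0.3 -2. ]
[0.5391 0.0077 0.1591] [13.3  0.5 -1.7]
[0.5392 0.0077 0.1593] [11.4 -0.5 -1.1]
[0.5393 0.0077 0.1596] [10.6  0.3 -1.3]
t 20.57 pos [539.3   7.7 159.6] yaw -0.025 F [10.6  0.3 -1.3] M [ 0.05 -2.79 -0.08] w 0.245
shift cm [-0.13  0.07  0.26] turn [ 0.     0.003 -0.002] j7 -1.42
```

```bash
J="python3 -m jog"
$J '1 -0.14 0 0.06 0 -0.002 0' >/dev/null; python3 chk.py
$J '1 -0.15 0 0.06 0 -0.002 0' >/dev/null; python3 chk.py
$J '1 -0.15 0 0.06 0 -0.002 0' >/dev/null; python3 chk.py
$J '1 -0.15 0 0.06 0 -0.002 0' >/dev/null; python3 chk.py
python3 -c "from h import *; need(.538,.007,.157,-.023)"
```

```text
[0.5392 0.0077 0.1595] [ 9.3  1.  -2.3]
[0.5391 0.0078 0.1593] [11.4 -0.  -2.5]
[0.5389 0.0078 0.1592] [11.8  1.6 -2.3]
[0.5388 0.0078 0.1591] [12.8  0.1 -2.5]
t 20.9 pos [538.8   7.8 159.1] yaw -0.025 F [12.8  0.1 -2.5] M [ 0.06 -2.43 -0.06] w 0.244
shift cm [-0.08  0.08  0.21] turn [ 0.    -0.004 -0.002] j7 -1.42
```

```bash
J="python3 -m jog"
$J '1 -0.16 0 0.05 0 -0.003 0' >/dev/null; python3 chk.py
$J '1 -0.165 0 0.05 0 -0.003 0' >/dev/null; python3 chk.py
$J '1 -0.165 0 0.05 0 -0.003 0' >/dev/null; python3 chk.py
$J '1 -0.165 0 0.05 0 -0.003 0' >/dev/null; python3 chk.py
$J '1 -0.165 0 0.05 0 -0.003 0' >/dev/null; python3 chk.py
python3 -c "from h import *; need(.538,.007,.157,-.023)"
```

```text
[0.5387 0.0078 0.159 ] [14.   0.8 -2.6]
[0.5385 0.0079 0.159 ] [13.7  0.1 -2.4]
[0.5385 0.0079 0.1589] [13.8  0.2 -4.1]
[0.5384 0.0079 0.1589] [13.6  1.1 -3.7]
[0.5383 0.008  0.1589] [13.9  0.6 -4. ]
t 21.32 pos [538.3   8.  158.9] yaw -0.025 F [13.9  0.6 -4. ] M [ 0.02 -2.58 -0.11] w 0.243
shift cm [-0.03  0.1   0.19] turn [ 0.001 -0.012 -0.002] j7 -1.42
```

Held ≈13.8 N for 0.4 s. Now I'll unload gently and move the hook forward off the knob.

```bash
J="python3 -m jog"
$J '1 0 0 0 0 0 0; 1 0.05 0 0 0 0 0; 1 0.1 0 0.05 0 -0.004 0; 1 0.2 0 0.05 0 -0.004 0; 1 0.3 0 0 0 0 0; 1 0.4 0 0 0 0 0' 
python3 -c "from h import *; need(.569,.0065,.157,-.023)"
```

```text
clock: 21.82
position: [0.5481, 0.0076, 0.1576]
eef_rot: [1.0, -0.013, -0.0, 0.0]
wrist_force: [-0.2, 0.5, -2.7]
gripper_width: 0.245
t 21.82 pos [548.1   7.6 157.6] yaw -0.025 F [-0.2  0.5 -2.7] M [-0.    0.06  0.01] w 0.245
shift cm [2.09 0.06 0.06] turn [ 0.001  0.    -0.002] j7 -1.42
```

```bash
J="python3 -m jog"
$J '1 0.4 0 0 0 0 0; 1 0.5 0 0 0 0 0; 1 0.5 0 0 0 0 0; 1 0.4 0 0 0 0 0; 1 0.2 0 0 0 0 0; 1 0 0 0 0 0 0'
python3 - <<'E'
from h import *
need(.569,-.04,.157,-.023)
t=optics.get_image("top");s=optics.get_image("scene")
o=np.zeros((400,800,3),np.uint8)
o[:,:400]=cv2.resize(t[60:180,250:370],(400,400),interpolation=2);o[:400,400:]=cv2.resize(s[230:350,350:470],(400,400),interpolation=2)
cv2.imwrite("pics/c5.png",o[:,:,::-1])
E
```

```text
clock: 22.32
position: [0.5712, 0.007, 0.1572]
eef_rot: [1.0, -0.013, -0.0, 0.0]
wrist_force: [0.4, 0.1, -2.5]
gripper_width: 0.245
t 22.32 pos [571.2   7.  157.2] yaw -0.025 F [ 0.4  0.1 -2.5] M [-0.03 -0.03  0.05] w 0.245
shift cm [-0.1   4.71  0.03] turn [ 0.001  0.001 -0.002] j7 -1.43
```

View pics/c5.png

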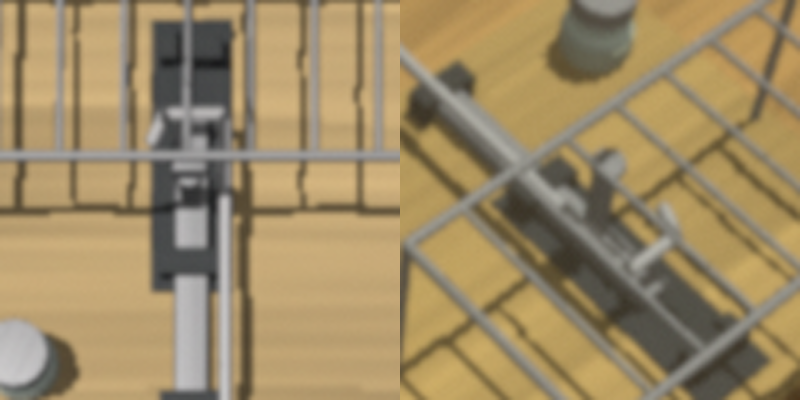

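The tongue is now through the keeper (tongue front at crop row ≈390). The hook lip at (157,130) lies beyond the knob at (190,168). Next: exit sideways, then back out.

```bash
J="python3 -m jog"
$J '1 0.3 0.2 0 0 0 0; 1 0 0.5 0 0 0 0; 1 0 0.6 0 0 0 0; 1 0 0.6 0 0 0 0; 1 0 0.6 0 0 0 0; 1 0 0.6 0 0 0 0; 1 0 0.6 0 0 0 0; 1 0 0.5 0 0 0 0; 1 0 0.3 0 0 0 0; 1 0 0 0 0 0 0'
python3 -c "from h import *; need(.45,-.04,.157,-.023)"
```

```text
clock: 23.25
position: [0.5719, -0.0444, 0.1575]
eef_rot: [1.0, -0.014, -0.001, 0.001]
wrist_force: [-0.1, -0.1, -3.4]
gripper_width: 0.246
t 23.25 pos [571.9 -44.4 157.5] yaw -0.027 F [-0.1 -0.1 -3.4] M [-0.02 -0.02 -0.02] w 0.246
shift cm [-12.2   -0.11   0.06] turn [ 0.002  0.001 -0.004] j7 -1.36
```

```bash
J="python3 -m jog"
$J '1 -0.5 0 0 0 0 0; 1 -1 0 0 0 0 0; 1 -1.2 0 0 0 0 0; 1 -1.2 0 0 0 0 0; 1 -1.2 0 0 0 0 0; 1 -1.2 0 0 0 0 0; 1 -1.2 0 0 0 0 0; 1 -1.2 0 0 0 0 0; 1 -1.2 0 0 0 0 0; 1 -1.2 0 0 0 0 0; 1 -0.6 0 0 0 0 0; 1 0 0 0 0 0 0'
python3 -c "from h import *; need(.45,-.08,.24,-.023)"
```

```text
clock: 24.25
position: [0.4463, -0.0377, 0.1585]
eef_rot: [1.0, -0.011, -0.0, 0.0]
wrist_force: [-0.3, 0.0, -2.4]
gripper_width: 0.247
t 24.25 pos [446.3 -37.7 158.5] yaw -0.021 F [-0.3  0.  -2.4] M [ 0.   -0.02 -0.02] w 0.247
shift cm [ 0.46  4.22 -8.15] turn [0.    0.001 0.002] j7 -1.31
```

```bash
J="python3 -m jog"
$J '1 0 0 -0.5 0 0 0; 1 0 0.5 -1 0 0 0; 1 0 0.8 -1.2 0 0 0; 1 0 0.8 -1.2 0 0 0; 1 0 0.8 -1.2 0 0 0; 1 0 0.8 -1.2 0 0 0; 1 0 0.5 -1.2 0 0 0; 1 0 0 -0.5 0 0 0; 1 0 0 0 0 0 -0.04; 1 0 0 0 0 0 -0.08; 1 0 0 0 0 0 -0.09; 1 0 0 0 0 0 -0.09'
$J '1 0 0 0 0 0 -0.09; 1 0 0 0 0 0 -0.09; 1 0 0 0 0 0 -0.09; 1 0 0 0 0 0 -0.09; 1 0 0 0 0 0 -0.09; 1 0 0 0 0 0 -0.09; 1 0 0 0 0 0 -0.09; 1 0 0 0 0 0 -0.09; 1 0 0 0 0 0 -0.09; 1 0 0 0 0 0 -0.09; 1 0 0 0 0 0 -0.09; 1 0 0 0 0 0 -0.09'
$J '1 0 0 0 0 0 -0.09; 1 0 0 0 0 0 -0.09; 1 0 0 0 0 0 -0.07; 1 0 0 0 0 0 -0.03; 1 0 0 0 0 0 0'
python3 -c "from h import *; need(.545,-.0777,.12,1.664)"
```

```text
clock: 25.25
position: [0.4511, -0.0797, 0.2459]
eef_rot: [0.989, 0.145, 0.003, 0.001]
wrist_force: [0.8, 0.2, -2.5]
gripper_width: 0.243
clock: 26.25
position: [0.4554, -0.075, 0.2462]
eef_rot: [0.755, 0.656, 0.002, 0.004]
wrist_force: [0.6, -0.1, -2.7]
gripper_width: 0.243
clock: 26.67
position: [0.4569, -0.0737, 0.2461]
eef_rot: [0.649, 0.761, 0.002, 0.004]
wrist_force: [0.5, 0.3, -3.0]
gripper_width: 0.246
t 26.67 pos [456.9 -73.7 246.1] yaw 1.729 F [ 0.5  0.3 -3. ] M [-0.    0.05 -0.02] w 0.246
shift cm [-1.74  8.54 12.69] turn [0.008 0.004 0.065] j7 -0.15
```

```bash
J="python3 -m jog"
$J '1 -0.5 0.5 0 0.008 0.004 0.03; 1 -0.4 1 0 0 0 0.03; 1 0 1.2 0 0 0 0; 1 0 1.2 0 0 0 0; 1 0 1.2 0.8 0 0 0; 1 0 1.2 1.2 0 0 0; 1 0 1.2 1.2 0 0 0; 1 0 0.6 1.2 0 0 0; 1 0 0 1.2 0 0 0; 1 0 0 1.2 0 0 0; 1 0 0 1.2 0 0 0; 1 0 0 0.6 0 0 0'
python3 -c "from h import *; need(.545,-.0777,.12,1.664)"
```

```text
clock: 27.67
position: [0.5447, -0.0726, 0.157]
eef_rot: [0.683, 0.73, -0.0, 0.001]
wrist_force: [-0.7, -0.0, -2.3]
gripper_width: 0.248
t 27.67 pos [544.7 -72.6 157. ] yaw 1.638 F [-0.7 -0.  -2.3] M [-0.01 -0.   -0.  ] w 0.248
shift cm [-0.5  -0.01  3.7 ] turn [ 0.001  0.002 -0.026] j7 -0.22
```

```bash
J="python3 -m jog"
$J '1 -0.3 0 0.5 0.001 0.002 -0.024; 1 -0.1 0 1 0 0 0; 1 0 0 1 0 0 0; 1 0 0 1 0 0 0; 1 0 0 0.6 0 0 0; 1 0 0 0 0 0 0'
python3 - <<'E'
from h import *
need(.545,-.0777,.082,1.664)
t=optics.get_image("top");s=optics.get_image("scene")
o=np.zeros((400,800,3),np.uint8)
o[:,:400]=cv2.resize(t[200:350,195:345],(400,400),interpolation=2);o[:400,400:]=cv2.resize(s[140:310,210:400],(400,400),interpolation=2)
cv2.imwrite("pics/c6.png",o[:,:,::-1])
E
```

```text
clock: 28.17
position: [0.5452, -0.0769, 0.1118]
eef_rot: [0.675, 0.738, -0.0, -0.0]
wrist_force: [-0.6, 0.1, -1.8]
gripper_width: 0.249
t 28.17 pos [545.2 -76.9 111.8] yaw 1.66 F [-0.6  0.1 -1.8] M [-0.02 -0.03  0.01] w 0.249
shift cm [-0.08 -0.02  2.98] turn [-0.001 -0.    -0.004] j7 -0.23
```

View pics/c6.png

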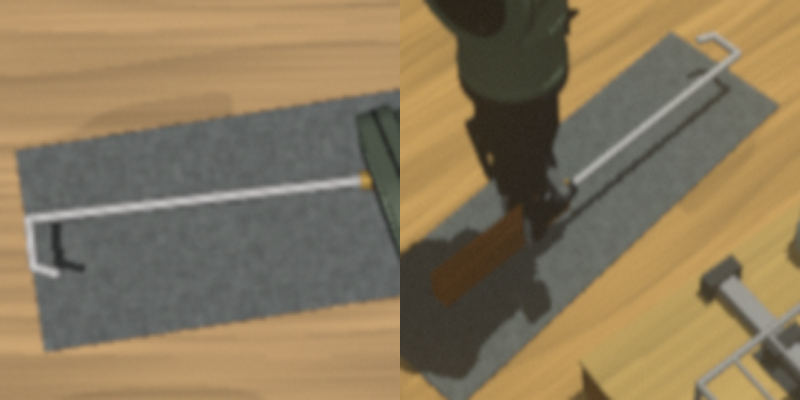

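The rod hangs over the mat in its original place: hook corner at top px (207,281.8), scene px (370.6,161.3). I'll check that it is level.

```bash
python3 -c "
from h import *
print(tri((207,281.75),(370.6,161.3)))"
J="python3 -m jog"
$J '1 -0.1 0 0.5 0 0 0; 1 -0.1 0 0.5 0 0 0; 1 0 0 0.5 0 0 0; 1 0 0 0.4 0 0 0; 1 0 0 0.2 0 0 0; 1 0 0 0.1 0 0 0; 1 0 0 0 0 0 0'
python3 -c "from h import *; need(.545,-.0777,.082,1.664)"
```

```text
(array([0.51716531, 0.23192319, 0.04988479]), np.float64(0.005151453931441645))
clock: 28.85
position: [0.5463, -0.0792, 0.0897]
eef_rot: [0.675, 0.738, 0.001, 0.001]
wrist_force: [-0.0, -0.9, -2.1]
gripper_width: 0.246
t 28.85 pos [546.3 -79.2  89.7] yaw 1.66 F [-0.  -0.9 -2.1] M [ 0.04 -0.02  0.02] w 0.246
shift cm [ 0.16 -0.12  0.77] turn [ 0.003  0.001 -0.004] j7 -0.24
```

Level (z 0.050 seen, 0.049 expected). Now lower slowly to contact.

```bash
J="python3 -m jog"
$J '1 0 0 0.15 0.003 0.001 -0.004; 1 0 0 0.15 0 0 0; 1 0 0 0.15 0 0 0; 1 0 0 0.1 0 0 0' >/dev/null; python3 chk.py
$J '1 0 0 0.08 0 0 0; 1 0 0 0.05 0 0 0' >/dev/null; python3 chk.py
$J '1 0 0 0.05 0 0 0; 1 0 0 0.05 0 0 0' >/dev/null; python3 chk.py
```

```text
[ 0.5465 -0.0791  0.0842] [ 0.2 -0.2 -2.2]
[ 0.5465 -0.0791  0.0827] [-0.2 -0.6 -0.6]
[ 0.5466 -0.0793  0.0821] [-3.3 -1.1 13.2]
```

```bash
J="python3 -m jog"
$J '1 0 0 -0.03 0 0 0; 1 0 0 0 0 0 0; 1 0 0 0 0 0 0' >/dev/null; python3 chk.py
$J '3 0 0 0 0 0 0; 4 0 0 0 0 0 0; 5.5 0 0 0 0 0 0; 7 0 0 0 0 0 0; 8 0 0 0 0 0 0; 8.5 0 0 0 0 0 0; 8.5 0 0 0 0 0 0; 8.5 0 0 0 0 0 0'
python3 -c "from h import *; need(.545,-.0777,.082,1.664)"
```

```text
[ 0.5466 -0.0791  0.0828] [-0.3 -0.1 -3.4]
clock: 30.43
position: [0.5469, -0.0792, 0.0829]
eef_rot: [0.673, 0.74, 0.001, 0.0]
wrist_force: [0.3, 0.8, 0.8]
gripper_width: 0.995
t 30.43 pos [546.9 -79.2  82.9] yaw 1.665 F [0.3 0.8 0.8] M [-0.04  0.04 -0.04] w 0.995
shift cm [ 0.17 -0.18  0.09] turn [ 0.001 -0.     0.001] j7 -0.24
```

Released. Now I'll withdraw upwards, back away (world −x) and look again.

```bash
J="python3 -m jog"
$J '8.5 0 0 -0.5 0 0 0; 8.5 0 0 -1 0 0 0; 8.5 0 0 -1.5 0 0 0; 8.5 0 0 -2 0 0 0; 8.5 0 0 -2 0 0 0; 8.5 0 0 -2 0 0 0; 8.5 0 0 -2 0 0 0; 8.5 0 0 -2 0 0 0; 8.5 0 0 -2 0 0 0; 8.5 0 0 -1 0 0 0; 8.5 0 0 0 0 0 0'
$J '8.5 -1.5 -1.5 0 0 0 0; 8.5 -2 -2 0 0 0 0; 8.5 -2 -2 0 0 0 0; 8.5 -2 -2 0 0 0 0; 8.5 -2 -1 0 0 0 0; 8.5 -2 -0.5 0 0 0 0; 8.5 -2 0 0 0 0 0; 8.5 -2 0 0 0 0 0; 8.5 -2 0 0 0 0 0; 8.5 -1 0 0 0 0 0; 8.5 0 0 0 0 0 0; 8.5 0 0 0 0 0 0'
python3 - <<'E'
from h import *
need(.545,-.0777,.082,1.664)
t=optics.get_image("top");s=optics.get_image("scene")
cv2.imwrite("pics/t7.png",t[:,:,::-1])
o=np.zeros((540,800,3),np.uint8)
o[:,:500]=cv2.resize(t[20:344,150:450],(500,540),interpolation=2);o[:300,500:]=cv2.resize(t[60:210,230:380],(300,300),interpolation=2)
o[300:525,500:]=cv2.resize(s,(300,225),interpolation=3)
cv2.imwrite("pics/c7.png",o[:,:,::-1])
E
```

```text
clock: 31.35
position: [0.5454, -0.0787, 0.2584]
eef_rot: [0.673, 0.74, 0.001, 0.001]
wrist_force: [0.2, -0.0, 0.2]
gripper_width: 0.996
clock: 32.35
position: [0.4671, -0.2774, 0.2577]
eef_rot: [0.671, 0.741, 0.001, -0.0]
wrist_force: [-1.6, 0.8, -0.2]
gripper_width: 0.994
t 32.35 pos [ 467.1 -277.4  257.7] yaw 1.67 F [-1.6  0.8 -0.2] M [ 0.06 -0.01  0.01] w 0.994
shift cm [19.06  9.69 17.63] turn [ 0.002 -0.002  0.006] j7 0.23
```

View pics/c7.png

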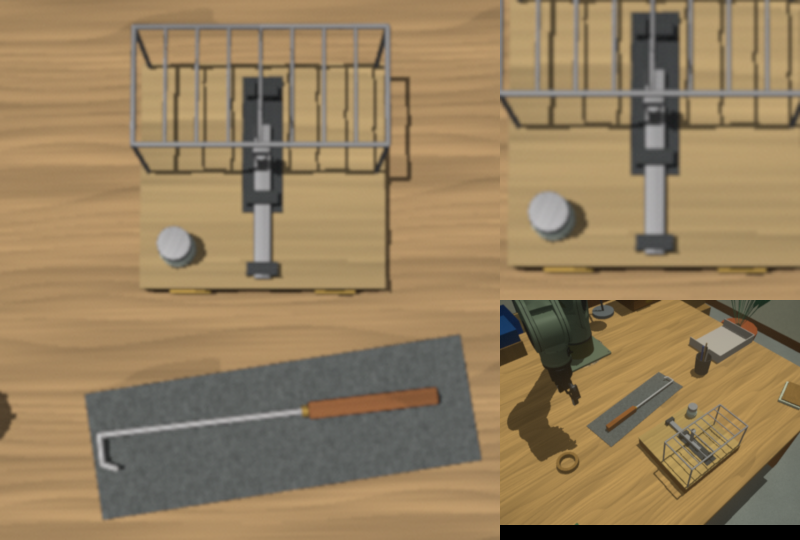

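The tongue is through the keeper (263,270), the rod lies flat on the mat, and the jar, pot and tape are in place. Handing in.

```bash
python3 - <<'E'
from h import *
a=cv2.imread("pics/top0.png").astype(int);b=cv2.imread("pics/t7.png").astype(int)
for n,(u,v) in dict(jar=(255,168),pot=(115,270),tape=(510,238)).items():
    print(n,abs(a-b)[v-25:v+25,u-25:u+25].mean().round(2))
print(env.sign_off())
E
```

```text
jar 7.22
pot 3.77
tape 6.18
the job is handed in; nothing more can be done
None
```

The bolt is drawn home against its stop, and the rod is back on its mat and released. I handed the job in about 32 s into the 70 s limit.

- **Pull:** I hooked the rod behind the knob and drew the bolt about 48 mm, at about 12 mm/s and then about 6 mm/s for the last part. The drag read about 3 N. At the stop I raised the pull in steps. The first tries sagged between 9 and 13 N because the wrist was pitching. I corrected that and held 13.6–14.0 N for about 0.4 s. The highest force I read was 14.0 N.
- **Putting the rod back:** the last step of lowering briefly pressed the rod on the mat with about 13–15 N. I eased that off before opening the fingers.
- **Last checks:** the final pictures show the tongue through the keeper, the rod flat on the mat and the gripper clear. The rod lies close to where it started.
- **Jar, pen pot and tape roll:** by eye they stand where they were. My before-and-after picture comparison was not exactly zero around them (mean difference 7.2 for the jar, 3.8 for the pot and 6.2 for the tape, out of 255). I put that down to image noise and shadow and did not measure their positions again. No unexpected force showed in the readings I took.

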